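# Put the deck scraper away in its covered groove

## Robot

A 6-joint arm with a two-finger parallel gripper is mounted at the origin on the work surface. World frame = base frame: x ahead of the robot, y to its left, z up, the work surface at z = 0. Lengths are in m, angles in rad, forces in N, time in s.
With the tool pointing down it reaches from about 0.275 to 0.75 m from the base axis. Payload 10.2 kg.
Tool frame: the origin (TCP) lies where the fingers leave the gripper's body, on its centre line; the fingertips stand env.finger_overhang ahead of it and the grasp point (between the pads) lies 54 mm ahead of it (env.finger_overhang is the distance from the TCP to the fingertips, in m); z points along the fingers, y is the line along which they close (so a half turn about z gives the same grasp; the last joint's range is limited). The gripper opens to 85 mm and grips with 20 to 120 N. Pads are 22 mm wide; open, the fingers measure 114 mm over their backs; the gripper's body (76 mm by 85 mm) begins 54 mm behind the grasp point. The pads swing forward as they close: fully open they stand 13 mm farther back than shut.
Start: joints at [-1.426, 0.313, 1.498, -0, 1.331, -0.223], TCP at [0.189, -0.49, 0.304] pointing down, gripper open.
Joint ranges: [-2.94, 2.94], [-0.97, 2.17], [0.19, 2.56], [-1.23, 4.37], [0.02, 3.11], [-2.88, 2.88]. Speed limits (rad/s): [2.39, 2.39, 3.01, 3.14, 3.14, 3.14].

## Interface

Orientations are given as a unit quaternion [x, y, z, w].
In Python, from plant import env, imaging, workorder, nets gives the robot as it stands. The module is installed in compiled form; this text tells all that it offers.
- The arm moves only by the tool apply_moves, never from a script. Its argument "rows" is a list of rows, each an object with "delta_pos": the shift along the tool's x, y, z in m, a list of three; "rot": the turn, a rotation vector about the tool's x, y, z in degrees, a list of three; "jaw": the opening, from -1 (shut) to 1 (fully open). In form: [{"delta_pos": [tx, ty, tz], "rot": [rx, ry, rz], "jaw": jaw}, ...]. A call has 1 to 20 rows; each row is the pose to reach, as a shift and turn from the pose commanded when the call began, along the tool's axes at that moment; what a row does not reach only later rows make up. A row lasts 1/10 s, in which the tool goes at most 50 mm and 8.59 degrees, less where a joint would pass 70% of its speed; a pose out of reach is approached as far as the arm can. A call with a gripper value outside its range is refused whole. The fingers move at their own pace and stop on an object; "squeeze" is the grip in N (left out, the last holds). Time passes only in rows, so rows that repeat a pose let the fingers close. It gives the time, the measured TCP pose, the force, the opening and the grip force at its end, in the units of the state.
- env.state(): the state, without advancing time (a new reading comes with each control period).
- imaging.read_camera(name): name is "scene" or "top" or "wrist"; returns a dict with "img" (480x640x3 uint8, blue, green, red), "fx", "fy", "cx", "cy" (pixels), "rvec" (rotation vector, rad) and "tvec" (3), from world to camera coordinates, as OpenCV has them. Camera axes: x right, y down, z forward; pixel columns grow to the right and rows downward; lengths in m; the calibration is good to about 2 mm. A picture is of the moment at which its call begins. There is no depth.
- workorder.close_job(): hands the job in; it is judged then, once.
Trained networks look in the newest picture that a camera, given by its name, has taken for a name from the list of things; names that differ only in an ending like _2 or _b are one class to them, and where a whole thing is asked for, a point or a joint stands for the part that bears it (a point fixed in the world has none). Each returns a list of dicts, best first, with "confidence" (0 to 1); they miss things now and then, are a little off and sometimes report something else, mostly with a low value. They report only what shows in the picture. A call takes as long as a camera call. They do not tell look-alikes from the thing itself.
- nets.recognise(camera, target): "box" ([left, top, right, bottom] as shares, 0 to 1, of the picture: columns of its width, rows of its height, round what is visible of it).
- nets.silhouettes(camera, target): "pixels" (480x640 bool, what is visible of it) and "box" ([left, top, right, bottom] as shares, 0 to 1, of the picture: columns of its width, rows of its height, round what is visible of it).
The state is a dict: "time": time; "joint_pos": joint angles; "qvel": joint speeds; "joint_efforts": joint torques, N m; "tcp_pos": TCP position; "tool_rot": TCP orientation; "contact_force": force on the tool from outside, world axes, zero at the start; "wrist_torque": the same for the moment, N m; "width": finger opening in m; "grasp_force": force on a finger pad.
Only numpy, scipy, OpenCV 4.12 (cv2) and the standard library are available. Lean on these libraries where they do the work, as an engineer would, in place of code of your own. Each camera call takes 0.05 s, during which the arm holds its last target. There are 200 camera calls.

## Task

Push the sliding dust cover on the oak stand all the way back to uncover the tool groove, then take the blue-handled scraper from its sloping rest and slide its blade down into that groove, fully home on the bottom with the handle up. Lower the scraper in rather than dropping it, let go of it, and leave the other things on the counter where they are.

Things in the scene. Friction and masses are not known exactly. Their poses are not given: they have to be found in the camera images.
- scraper_handle (a point): Centre of the scraper's blue plastic handle: 60 mm long (its z), 32 mm wide (y), 20 mm thick (x); free end 30 mm away on +z. The blade's bottom edge is 115 mm away on -z. At the start the scraper leans 35 degrees from vertical, handle end towards the rest's -x side (towards the robot), the handle wholly clear of the rest; z points along it, up.
- scraper: The loose scraper, 0.24 kg, 145 mm long; origin at the middle of its blade's bottom edge, axes as the handle's. Blade: flat steel rectangle, 85 mm long (z), 70 mm wide (y), 4 mm thick (x), then the handle in line with it. At the start the blade stands in the pocket of the rest.
- rest: Fixed green-painted steel rest, foot 130 x 110 mm; origin at the foot's centre on the counter. Its pocket leans 35 degrees, top towards -x, floor 25 mm up, 8 mm deep front to back. A back board reaches 75 mm up the blade, cheeks (5 mm clear of each blade side) 55 mm, a front lip 38 mm. The scraper draws out along its own length.
- groove (a point): Centre of the tool groove's mouth, in the top of the fixed oak stand, 80 mm above the counter; stand axes (x away from the robot, z up). Upright groove: 8 mm wide (x), 5 mm chamfer at the mouth, 80 mm long (y), 65 mm deep. The stand reaches 40 mm to -x, 130 to +x, 75 to each side. Rails 7 mm high at y = +-49 mm. Two open 13 mm deck grooves at 90 and 115 mm on +x are not for it.
- cover_grip (a point): Centre of the black grip block on the sliding aluminium cover, 20 mm above the stand's top; it moves with the cover, axes as groove. Block: 16 mm (x) by 44 mm (y) by 30 mm high, 5 to 35 mm above the stand's top. Cover plate: 40 mm (x) by 91 mm (y) by 5 mm.
- cover (a joint): Slide of the cover along the stand's +x (away from the robot), in m: 0 = centred over the groove, 0.05 = stop, fully back. Starts at 0 to 0.012. About 2 N of friction; it stays where it is left.
- truck: Loose bystander: purple aluminium skateboard truck, 190 mm along its axle (x), 80 mm wide, 50 mm high; origin at its underside.
- bearings1: Loose bystander: clear plastic case of grey bearings, 70 x 70 x 24 mm; origin at its underside.
- bearings2: Loose bystander: second such case.
- mallet: Loose bystander: red mallet, 235 mm long along x (head on +x, 90 mm wide, 60 mm high); origin at mid-handle on the counter.
- driver: Loose bystander: steel bolt driver, 215 mm long along x (from -50 to +165 mm), 22 mm thick; origin at its underside.
- wheel: Loose bystander: yellow skateboard wheel lying flat, 54 mm across, 34 mm high; origin at its underside.
Mind the look-alikes: they are no part of the job. Of the things like the scraper, leave any that is green; of the rest the larger one is meant.

How it is judged:
On the way, in this order (a step that is already met when the one before it is completed fails the run):
1. the dust cover is pushed fully back (at least 42 of 50 mm) (value of joint cover above 0.042 m), for 0.2 s.
2. the scraper's blade is home in the tool groove, handle up (z of scraper in the frame of groove below -0.058 m and x of scraper in the frame of groove between -0.006 and 0.006 m and y of scraper in the frame of groove between -0.01 and 0.01 m and angle between scraper_handle's own z axis and vertical below 0.15 rad), for 0.2 s.
At the end, for the whole second after the job is handed in: The cover is back by at least 42 of its 50 mm; the blade's bottom edge is at least 58 mm below the mouth of the 65 mm deep tool groove, within 6 mm of its centre line and 10 mm of its middle lengthwise; the handle is up, within 0.15 rad of vertical; the scraper is at rest and released (all of step 2 and value of joint cover above 0.042 m and linear speed of scraper below 0.02 m/s); the robot touches nothing.
It fails at once if the scraper is dropped (unheld and faster than 0.7 m/s) (linear speed of scraper above 0.7 m/s and contact force between the fingers and scraper below 0.3 N).
It fails at once if a bystander is moved by more than 30 mm (distance of any of truck, bearings1, bearings2, mallet, driver, wheel from where it was at the start of the episode above 0.03 m).
It also fails if it takes over 58 s, if anything falls off the work surface, if the arm or the gripper's body presses on something with over 40 N, if the wrist force passes 120 N, or if a joint passes its speed limit or range.

## Working session

There is one attempt and no reset: what is moved stays moved. The work goes in short steps, Python scripts to look and compute and a tool call to move; the robot and the scene stay as the last step left them, time stands still between calls to the robot, and variables do not carry over. Pictures are saved under pics/ and viewed, at most 10 in all, crops included, and the job is handed in when it is done.

Besides the shell and the picture viewer there is one more tool, called as name([rows], argument=value, ...), one row to a line, values as JSON. apply_moves: Moves the arm, as the interface text tells. Its arguments: {"type":"object","properties":{"rows":{"type":"array","items":{"type":"object","properties":{"delta_pos":{"type":"array","items":{"type":"number"}},"rot":{"type":"array","items":{"type":"number"}},"jaw":{"type":"number"}}}},"squeeze":{"type":"number"}},"required":["rows"]}

```bash
mkdir -p pics; cat > h.py <<'E'
import numpy as np, cv2
from scipy.spatial.transform import Rotation as R
from plant import env, imaging, workorder, nets
def cam(n):
    c=imaging.read_camera(n); c['K']=np.array([[c['fx'],0,c['cx']],[0,c['fy'],c['cy']],[0,0,1.]])
    c['R']=cv2.Rodrigues(np.array(c['rvec'],float))[0]; c['t']=np.array(c['tvec'],float).ravel(); return c
def ray(c,u,v):
    d=c['R'].T@np.array([(u-c['cx'])/c['fx'],(v-c['cy'])/c['fy'],1]); return -c['R'].T@c['t'],d
def atz(c,u,v,z):
    o,d=ray(c,u,v); return o+d*(z-o[2])/d[2]
def proj(c,P): return cv2.projectPoints(np.array(P,float).reshape(-1,3),np.array(c['rvec'],float),c['t'],c['K'],None)[0][:,0]
E
python3 - <<'E'
from h import *
im=[]
for n in ['scene','top']:
    c=cam(n); cv2.imwrite(f'pics/{n}0.png',c['img'])
    print(n,c['fx'],-c['R'].T@c['t'],c['R'].round(2).tolist())
    for t in ['scraper','scraper_handle','rest','cover_grip','cover','groove','truck','mallet','driver','wheel','bearings1']:
        try:
            for d in nets.recognise(n,t): print(t,round(d['confidence'],2),(np.array(d['box'])*[640,480,640,480]).round().tolist())
        except Exception as e: print(t,e)
print(env.finger_overhang,env.state())
E
```

```text
scene 578.897016847784 [ 1.4536984  -0.51432684  1.1568802 ] [[0.49, 0.87, 0.0], [0.62, -0.35, -0.7], [-0.61, 0.34, -0.71]]
scraper 0.81 [318.0, 189.0, 357.0, 221.0]
scraper 0.71 [207.0, 255.0, 292.0, 347.0]
scraper 0.67 [468.0, 242.0, 506.0, 276.0]
scraper 0.56 [398.0, 192.0, 423.0, 232.0]
scraper_handle 0.78 [466.0, 241.0, 505.0, 270.0]
scraper_handle 0.74 [316.0, 190.0, 353.0, 220.0]
scraper_handle 0.65 [390.0, 192.0, 422.0, 235.0]
rest 0.82 [380.0, 214.0, 434.0, 264.0]
cover_grip 0.75 [220.0, 266.0, 258.0, 292.0]
cover 0.81 [218.0, 267.0, 260.0, 289.0]
cover 0.52 [287.0, 331.0, 328.0, 370.0]
groove 0.75 [206.0, 258.0, 291.0, 345.0]
truck 0.96 [316.0, 248.0, 349.0, 294.0]
mallet 0.63 [362.0, 277.0, 459.0, 335.0]
driver 0.63 [129.0, 307.0, 188.0, 361.0]
wheel 0.86 [451.0, 203.0, 468.0, 220.0]
bearings1 0.91 [277.0, 218.0, 308.0, 246.0]
bearings1 0.85 [287.0, 330.0, 326.0, 370.0]
bearings1 0.72 [390.0, 193.0, 420.0, 238.0]
top 472.97409523830885 [ 0.46969442 -0.00654152  1.22018245] [[-0.0, -1.0, 0.0], [-1.0, 0.0, -0.07], [0.07, -0.0, -1.0]]
scraper 0.83 [195.0, 223.0, 230.0, 257.0]
[... 685 characters left out ...]
([-1.42639931e+00,  3.12897774e-01,  1.49772949e+00,  2.83819995e-05,
        1.33101557e+00, -2.23379865e-01]), 'qvel': array([-1.03692667e-03, -9.66957578e-04, -1.20243076e-03, -5.05960082e-04,
       -3.51167048e-04,  8.74790581e-06]), 'joint_efforts': array([ 1.86871126e-03, -4.12164724e+01, -2.59899491e+01, -7.06787478e-05,
        4.16200864e-04,  4.49530503e-06]), 'tcp_pos': array([ 0.18876214, -0.48988678,  0.3038842 ]), 'tool_rot': array([ 9.83140726e-01,  1.82850516e-01,  1.47646781e-05, -2.45244742e-05]), 'contact_force': array([-0.05884549,  0.53067748, -0.08604392]), 'wrist_torque': array([ 0.0439714 , -0.00187924,  0.01459829]), 'grasp_force': 0.0, 'width': 0.08551251282305432}
```

View pics/scene0.png

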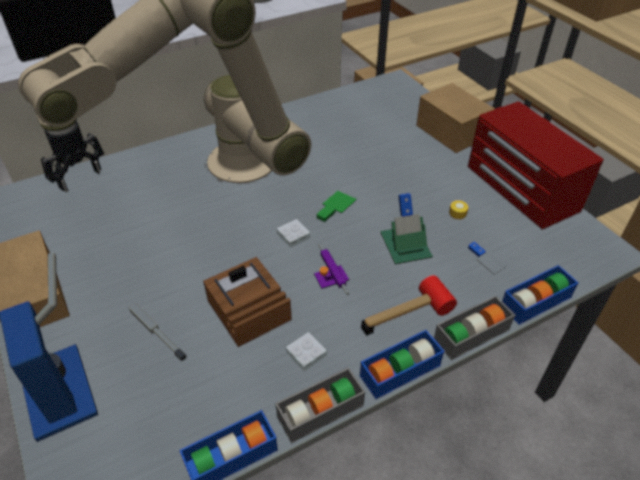

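View pics/top0.png

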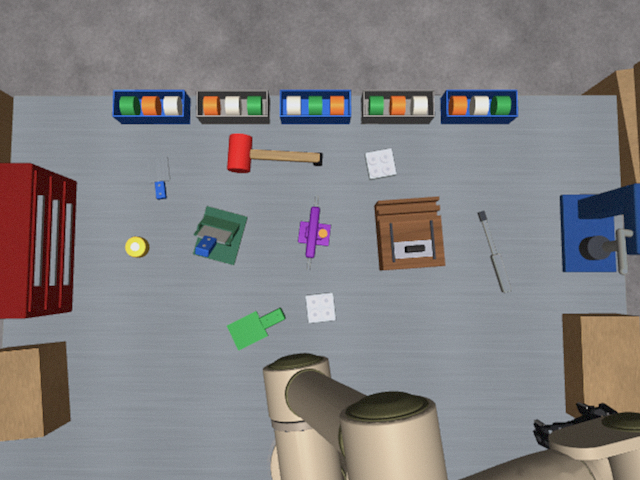

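Both pictures show three things that could be taken for the scraper, with top-image pixels:
- green scraper, (258,327)
- small blue scraper lying loose, (160,185)
- blue-handled scraper in the rest, (205,245)

The one in the rest is the right choice: it is blue, larger, and leaning. The stand is at (410,235). I'll check with a close crop.

```bash
python3 - <<'E'
import cv2,numpy as np
t=cv2.imread('pics/top0.png');s=cv2.imread('pics/scene0.png')
f=lambda i,x,y:cv2.resize(i[y:y+75,x:x+100],(400,300),interpolation=cv2.INTER_CUBIC)
def g(i,x,y):
    o=f(i,x,y)
    for k in range(0,100,20): cv2.putText(o,str(x+k),(k*4,8),0,.3,(255,255,255),1); cv2.line(o,(k*4,10),(k*4,16),(255,255,255),1)
    for k in range(0,75,15): cv2.putText(o,str(y+k),(0,k*4+3),0,.3,(0,255,255),1)
    return o
cv2.imwrite('pics/crop1.png',np.vstack([np.hstack([g(t,360,200),g(t,170,195)]),np.hstack([g(s,200,255),g(s,360,188)])]))
E
```

```text
(no output)
```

View pics/crop1.png

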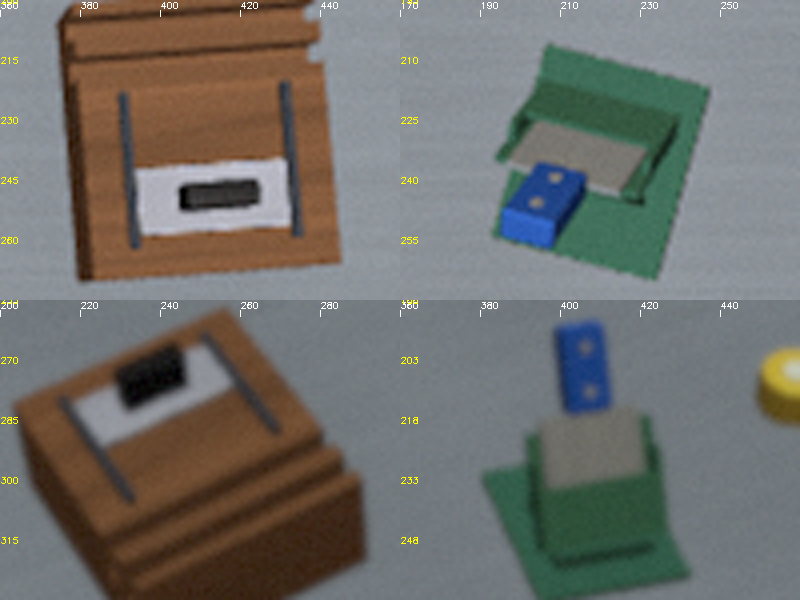

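The crop confirms that the scraper in the rest has a blue handle with two rivets, at top px ~(205,245) and scene px ~(405,205). The stand's groove is under a grey plate whose black grip is at top px (405,248). Next I fit the poses.

```bash
cat > fit.py <<'E'
from h import *
from scipy.optimize import least_squares
T=cam('top');S=cam('scene')
def P(p,pts,tilt=0):
    x,y,z,yaw=p; return (R.from_euler('z',yaw)*R.from_euler('y',-tilt)).apply(pts)+[x,y,z]
def fit(p0,tp,tu,sp,su,tilt=0,fixz=None,name=''):
    def res(p):
        q=[*p[:2],p[2] if fixz is None else fixz,p[3]]
        r=[proj(T,P(q,tp,tilt))-tu]
        if len(sp): r.append(proj(S,P(q,sp,tilt))-su)
        return np.vstack(r).ravel()
    s=least_squares(res,p0,x_scale=[.01,.01,.01,.1]); print(name,s.x.round(4),np.degrees(s.x[3]).round(2),'res',s.fun.round(1).tolist()); return s.x
if __name__=='__main__':
    a=np.array
    fit([.42,-.2,.08,.06],a([[-.04,.075,0],[-.04,-.075,0]]),a([[383.2,269.2],[445.2,265.5]]),a([[-.04,-.075,0],[-.04,.075,0]]),a([[203.7,280.7],[257,257.5]]),fixz=.08,name='stand')
    fit([.42,-.2,.08,.06],a([[-.04,.075,0],[-.04,-.075,0]]),a([[383.2,269.2],[445.2,265.5]]),a([[-.04,-.075,0],[-.04,.075,0]]),a([[203.7,280.7],[257,257.5]]),name='stand,z free')
    # rest foot, origin z assume 4mm thick
    fit([.48,.25,.004,-.27],a([[.065,.055,0],[.065,-.055,0],[-.065,-.055,0]]),a([[207.2,206],[247.5,217.2],[234.5,265]]),[],[],fixz=.004,name='rest')
    h=lambda x,y,z:[x,y,z]
    fit([.48,.25,.03,-.27],a([[.01,.016,.085],[.01,-.016,.085],[.01,.016,.145],[.01,-.016,.145],[-.01,.016,.145],[-.01,-.016,.145]]),
      a([[533,164],[585,174],[507,208],[560,220],[502,237],[555,246]])/4*1.0+a([70,195]),
      a([[.01,-.016,.145],[.01,.016,.145],[.01,-.016,.085],[.01,.016,.085]]),a([[398.75,193.5],[411,192.5],[401.2,216],[413,215]]),tilt=np.radians(35),name='scraper')
    fit([.41,-.2,.1,.06],a([[.008,.022,0],[.008,-.022,0],[-.008,.022,0],[-.008,-.022,0]]),a([[404.7,246.7],[424.7,244.5],[405.2,252.7],[425,250.7]]),[],[],fixz=.115,name='grip')
E
python3 fit.py
```

```text
stand [ 0.5329 -0.2358  0.5674  0.0583] 3.34 res [-0.4, -0.8, -0.3, -0.8, -1.1, -0.6, -0.3, -1.2]
stand,z free [ 0.5317 -0.2359  0.0757  0.0573] 3.28 res [-0.6, -0.3, -0.7, -0.2, -1.1, 0.2, -0.4, -0.4]
rest [ 0.5746  0.244   0.004  -0.2601] -14.9 res [-0.2, -0.0, 0.4, -0.4, -0.1, 0.4]
scraper [ 0.6052  0.2396  0.0245 -0.2088] -11.96 res [0.8, -1.5, 0.9, -1.2, -1.3, 0.4, -0.8, 0.3, -0.4, 0.4, 0.0, 1.1, -0.1, 1.0, -1.3, -0.3, 0.6, 0.5, -0.2, -0.9]
grip [ 0.5341 -0.234   0.0717  0.0982] 5.63 res [0.5, -0.5, -0.9, -0.2, 0.8, 0.3, -0.4, 0.4]
```

```bash
cat >> h.py <<'E'
def D(p,Rm,p0=None,R0=None):
    s=env.state()
    if p0 is None: p0=s['tcp_pos']
    if R0 is None: R0=R.from_quat(s['tool_rot'])
    return (R0.inv().apply(np.array(p)-p0)).round(4).tolist(),np.degrees((R0.inv()*Rm).as_rotvec()).round(2).tolist()
def down(yaw): # tool x at yaw+90deg, tool y along yaw heading, z down
    c,s=np.cos(yaw),np.sin(yaw); return R.from_matrix(np.array([[-s,c,0],[c,s,0],[0,0,-1]]).T)
E
python3 - <<'E'
from h import *
print(D([.486,-.2366,.26],down(.057)))
E
```

```text
([0.3684, -0.1295, 0.0439], [0.0, -0.0, -72.19])
```

apply_moves([
  {"delta_pos": [0.368, -0.13, 0.044], "rot": [0, 0, -72.2], "jaw": -1},
  {"delta_pos": [0.368, -0.13, 0.044], "rot": [0, 0, -72.2], "jaw": -1},
  {"delta_pos": [0.368, -0.13, 0.044], "rot": [0, 0, -72.2], "jaw": -1},
  {"delta_pos": [0.368, -0.13, 0.044], "rot": [0, 0, -72.2], "jaw": -1},
  {"delta_pos": [0.368, -0.13, 0.044], "rot": [0, 0, -72.2], "jaw": -1},
  {"delta_pos": [0.368, -0.13, 0.044], "rot": [0, 0, -72.2], "jaw": -1},
  {"delta_pos": [0.368, -0.13, 0.044], "rot": [0, 0, -72.2], "jaw": -1},
  {"delta_pos": [0.368, -0.13, 0.044], "rot": [0, 0, -72.2], "jaw": -1},
  {"delta_pos": [0.368, -0.13, 0.044], "rot": [0, 0, -72.2], "jaw": -1},
  {"delta_pos": [0.368, -0.13, 0.044], "rot": [0, 0, -72.2], "jaw": -1},
  {"delta_pos": [0.368, -0.13, 0.044], "rot": [0, 0, -72.2], "jaw": -1},
  {"delta_pos": [0.368, -0.13, 0.044], "rot": [0, 0, -72.2], "jaw": -1},
  {"delta_pos": [0.368, -0.13, 0.044], "rot": [0, 0, -72.2], "jaw": -1},
])

```text
time: 2.6
tcp_pos: [0.485, -0.2369, 0.2601]
tool_rot: [0.687, 0.726, 0.0, 0.0]
contact_force: [0.4, -0.4, -0.2]
width: 0.0004
grasp_force: 0.0
```

```bash
python3 - <<'E'
from h import *
c=cam('wrist');cv2.imwrite('pics/w1.png',c['img']); s=env.state(); print(s['time'],s['tcp_pos'],D([.486,-.2366,.168],down(.057)))
def pp(l,q): print(l,proj(c,q).round().tolist())
u=np.array([np.cos(.057),np.sin(.057),0]);v=np.array([-u[1],u[0],0]);g=np.array([.5317,-.2359,.08])
pp('stand corners',[g-.04*u+.075*v,g-.04*u-.075*v,g+.13*u-.075*v])
pp('grip top corners',[g+.002*u+a*.008*u+b*.022*v+[0,0,.035] for a in(-1,1) for b in(-1,1)])
E
```

```text
2.65 [ 0.48506081 -0.23681692  0.26006075] ([0.0002, 0.0009, 0.0921], [0.01, 0.01, -0.09])
stand corners [[329.0, 118.0], [328.0, 360.0], [592.0, 360.0]]
grip top corners [[394.0, 305.0], [397.0, 224.0], [423.0, 305.0], [429.0, 224.0]]
```

View pics/w1.png

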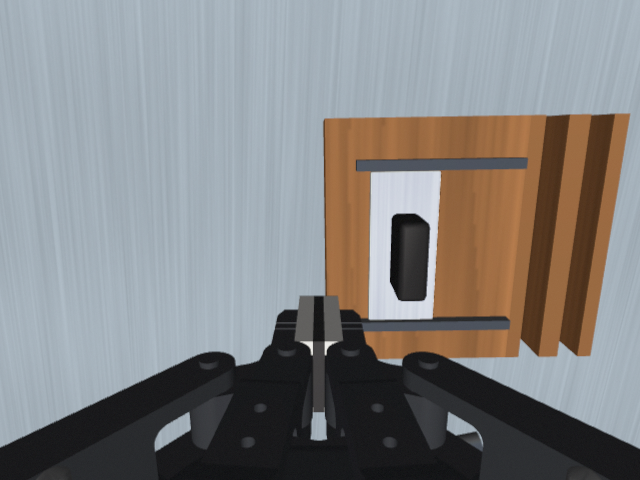

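The wrist view shows the stand corner at (325,119) and the grip at (410,257), within about 3 mm of the fit. Next I descend and push.

apply_moves([
  {"delta_pos": [0, 0, 0.046], "rot": [0, 0, 0], "jaw": -1},
  {"delta_pos": [0, 0, 0.092], "rot": [0, 0, 0], "jaw": -1},
  {"delta_pos": [0, 0, 0.092], "rot": [0, 0, 0], "jaw": -1},
  {"delta_pos": [0, 0.01, 0.092], "rot": [0, 0, 0], "jaw": -1},
  {"delta_pos": [0, 0.016, 0.092], "rot": [0, 0, 0], "jaw": -1},
  {"delta_pos": [0, 0.022, 0.092], "rot": [0, 0, 0], "jaw": -1},
  {"delta_pos": [0, 0.028, 0.092], "rot": [0, 0, 0], "jaw": -1},
  {"delta_pos": [0, 0.034, 0.092], "rot": [0, 0, 0], "jaw": -1},
  {"delta_pos": [0, 0.04, 0.092], "rot": [0, 0, 0], "jaw": -1},
  {"delta_pos": [0, 0.046, 0.092], "rot": [0, 0, 0], "jaw": -1},
  {"delta_pos": [0, 0.052, 0.092], "rot": [0, 0, 0], "jaw": -1},
  {"delta_pos": [0, 0.058, 0.092], "rot": [0, 0, 0], "jaw": -1},
  {"delta_pos": [0, 0.062, 0.092], "rot": [0, 0, 0], "jaw": -1},
  {"delta_pos": [0, 0.062, 0.092], "rot": [0, 0, 0], "jaw": -1},
])

```text
time: 4.05
tcp_pos: [0.5478, -0.2326, 0.1678]
tool_rot: [0.687, 0.727, 0.0, 0.0]
contact_force: [0.7, 0.3, -0.6]
width: -0.0002
grasp_force: 0.0
```

```bash
python3 - <<'E'
from h import *
s=env.state();print(s['time'],s['tcp_pos'],s['contact_force'])
c=cam('wrist');cv2.imwrite('pics/w2.png',c['img'])
E
```

```text
4.05 [ 0.54781871 -0.23263024  0.16775032] [ 0.65053167  0.25118613 -0.57762321]
```

View pics/w2.png

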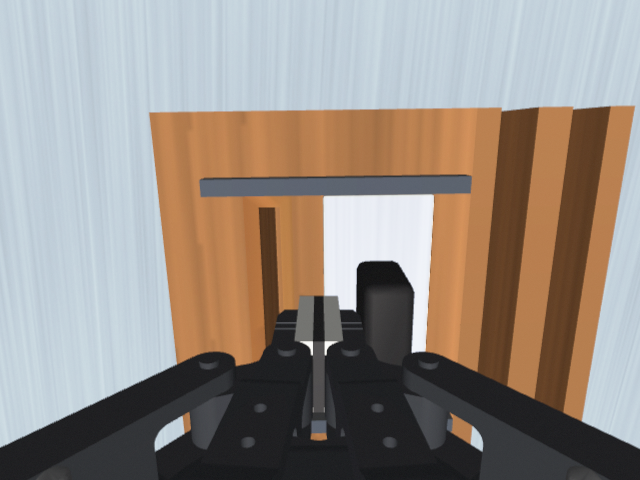

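The cover has moved about 40 mm: its plate runs from px 323 to 433 and the groove is at px 267. I'll push on gently to the stop.

apply_moves([
  {"delta_pos": [0, 0.003, 0], "rot": [0, 0, 0], "jaw": -1},
  {"delta_pos": [0, 0.006, 0], "rot": [0, 0, 0], "jaw": -1},
  {"delta_pos": [0, 0.007, 0], "rot": [0, 0, 0], "jaw": -1},
  {"delta_pos": [0, 0.007, 0], "rot": [0, 0, 0], "jaw": -1},
])

```text
time: 4.5
tcp_pos: [0.5544, -0.2323, 0.1678]
tool_rot: [0.687, 0.727, 0.0, -0.0]
contact_force: [-0.4, 0.2, 0.0]
width: -0.0004
grasp_force: 0.4
```

apply_moves([
  {"delta_pos": [0, 0.001, 0], "rot": [0, 0, 0], "jaw": -1},
  {"delta_pos": [0, 0.002, 0], "rot": [0, 0, 0], "jaw": -1},
  {"delta_pos": [0, 0.002, 0], "rot": [0, 0, 0], "jaw": -1},
])

```text
time: 4.8
tcp_pos: [0.5563, -0.2322, 0.1678]
tool_rot: [0.687, 0.727, 0.0, -0.0]
contact_force: [-1.4, 1.0, -1.2]
width: 0.0
grasp_force: 0.7
```

apply_moves([
  {"delta_pos": [0, 0.001, 0], "rot": [0, 0, 0], "jaw": -1},
  {"delta_pos": [0, 0.002, 0], "rot": [0, 0, 0], "jaw": -1},
  {"delta_pos": [0, 0.002, 0], "rot": [0, 0, 0], "jaw": -1},
  {"delta_pos": [0, 0.002, 0], "rot": [0, 0, 0], "jaw": -1},
])

```text
time: 5.2
tcp_pos: [0.5579, -0.2321, 0.1678]
tool_rot: [0.687, 0.727, -0.0, -0.001]
contact_force: [-5.4, 0.9, -0.2]
width: -0.0001
grasp_force: 2.7
```

```bash
python3 - <<'E'
from h import *
s=env.state();print(s['time'],s['tcp_pos'],s['contact_force'])
c=cam('wrist');g=cv2.cvtColor(c['img'],cv2.COLOR_BGR2GRAY)
print(g[225,240:460:2].tolist())
E
```

```text
5.2 [ 0.55787162 -0.23208228  0.16779528] [-5.39370302  0.86627918 -0.19743729]
[63, 62, 62, 61, 60, 63, 62, 91, 146, 145, 144, 143, 139, 136, 134, 137, 142, 144, 142, 141, 139, 140, 142, 141, 142, 143, 142, 147, 148, 148, 144, 144, 145, 145, 142, 140, 140, 140, 141, 140, 139, 187, 240, 242, 243, 242, 243, 239, 240, 241, 242, 240, 241, 241, 241, 244, 242, 240, 240, 240, 242, 241, 241, 241, 241, 242, 242, 241, 238, 238, 239, 241, 242, 241, 239, 238, 239, 238, 239, 240, 240, 240, 240, 240, 240, 239, 240, 240, 240, 242, 244, 245, 245, 246, 242, 231, 161, 164, 163, 161, 158, 145, 144, 143, 144, 143, 144, 143, 144, 143]
```

apply_moves([
  {"delta_pos": [0, 0.001, 0], "rot": [0, 0, 0], "jaw": -1},
  {"delta_pos": [0, 0.001, 0], "rot": [0, 0, 0], "jaw": -1},
  {"delta_pos": [0, -0.02, 0], "rot": [0, 0, 0], "jaw": -1},
  {"delta_pos": [0, -0.025, -0.04], "rot": [0, 0, 0], "jaw": -1},
  {"delta_pos": [0, -0.04, -0.092], "rot": [0, 0, 0], "jaw": 1},
  {"delta_pos": [0, -0.04, -0.092], "rot": [0, 0, 0], "jaw": 1},
  {"delta_pos": [0, -0.04, -0.092], "rot": [0, 0, 0], "jaw": 1},
  {"delta_pos": [0, -0.04, -0.092], "rot": [0, 0, 0], "jaw": 1},
])

```text
time: 6.05
tcp_pos: [0.5184, -0.2343, 0.259]
tool_rot: [0.687, 0.727, 0.0, -0.0]
contact_force: [1.1, 0.1, -0.4]
width: 0.0578
grasp_force: 0.0
```

```bash
python3 - <<'E'
from h import *
s=env.state();print(s['time'],s['tcp_pos'])
c=cam('wrist');cv2.imwrite('pics/w3.png',c['img']);np.savez('w3.npz',**{k:c[k] for k in('K','R','t','rvec')})
E
```

```text
6.05 [ 0.51838432 -0.23427902  0.2589787 ]
```

View pics/w3.png

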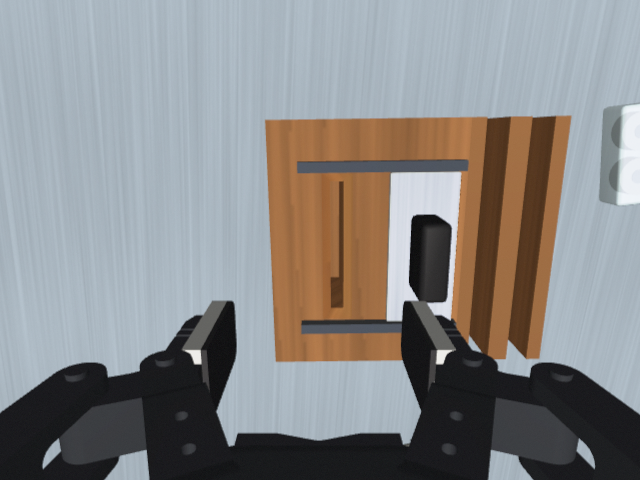

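The groove is open at px ~(337,244) and the cover is back. I'll refine the stand pose with a zoomed crop and by projecting the model.

```bash
cat > st.py <<'E'
from h import *
from scipy.optimize import least_squares
d=np.load('w3.npz');c={'rvec':d['rvec'],'t':d['t'],'K':d['K']}
a=np.array
L=a([[-.04,.075,0],[-.04,-.075,0],[.13-.05,.075,0]])
def W(p,q): return R.from_euler('z',p[2]).apply(q)+[p[0],p[1],.08]
# corners, groove ends measured
obs=a([[265.5,120.5],[275.5,361]])
f=lambda p: np.r_[(proj(c,W(p,L[:2]))-obs).ravel()]
s=least_squares(f,[.53,-.236,.057],x_scale=[.01,.01,.1]);p=s.x
print(p.round(4),s.fun.round(1))
for nm,q in dict(mouth=[[x,y,0] for x in(-.009,-.004,.004,.009) for y in(.04,-.04)],deep=[[x,y,-.065] for x in(-.004,.004) for y in(.04,-.04)],rails=[[0,.049,.007],[0,-.049,.007]],plate=[[.03,.0455,.005],[.07,.0455,.005],[.03,-.0455,.005]]).items(): print(nm,proj(c,W(p,a(q))).round(1).tolist())
E
python3 st.py
python3 - <<'E'
import cv2
i=cv2.imread('pics/w3.png');o=cv2.resize(i[165:325,260:480],None,fx=3.6,fy=3.6,interpolation=cv2.INTER_CUBIC);cv2.imwrite('pics/w3c.png',o)
E
```

```text
[ 0.5305 -0.2355  0.0675] [-0.  -1.1  0.   1.4]
mouth [[322.1, 182.4], [323.2, 311.5], [330.8, 182.3], [331.3, 311.4], [344.7, 182.1], [344.1, 311.3], [353.4, 182.0], [352.2, 311.2]]
deep [[328.3, 172.0], [328.9, 277.3], [339.4, 171.9], [339.3, 277.2]]
rails [[338.3, 167.3], [338.2, 329.6]]
plate [[391.8, 172.7], [463.4, 171.9], [386.9, 322.5]]
```

View pics/w3c.png

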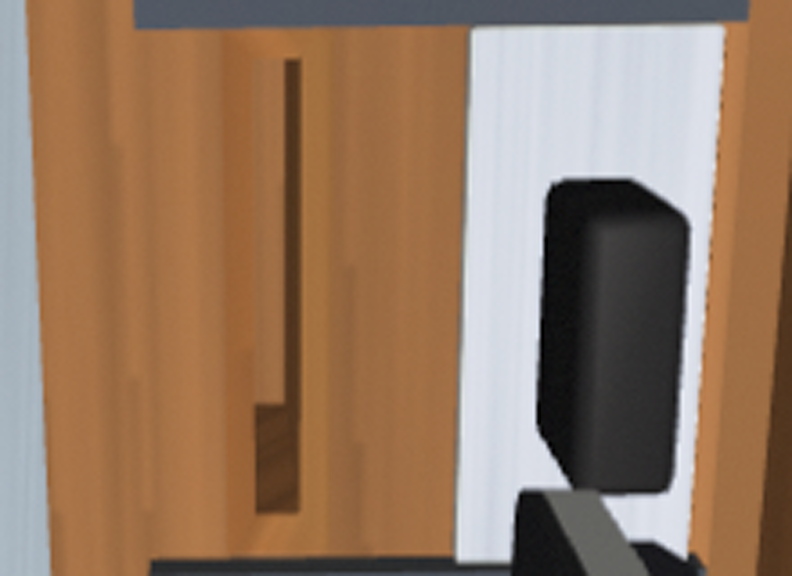

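```bash
cat >> h.py <<'E'
def sc(yaw,tilt=np.radians(35)): # scraper rotation; tool: x=ys,y=xs,z=-zs
    Q=R.from_euler('z',yaw)*R.from_euler('y',-tilt); M=Q.as_matrix()
    return Q,R.from_matrix(np.column_stack([M[:,1],M[:,0],-M[:,2]]))
E
python3 - <<'E'
from h import *
Q,T=sc(-.245); z=Q.apply([0,0,1]); p=np.array([.6052,.2396,.0245])+z*.274
print(p,D(p,T))
E
```

```text
[0.45273327 0.27772014 0.24894766] ([0.5149, -0.0362, 0.0103], [-34.82, -5.34, 16.75])
```

apply_moves([
  {"delta_pos": [0.515, -0.036, 0.01], "rot": [-34.8, -5.3, 16.8], "jaw": 1},
  {"delta_pos": [0.515, -0.036, 0.01], "rot": [-34.8, -5.3, 16.8], "jaw": 1},
  {"delta_pos": [0.515, -0.036, 0.01], "rot": [-34.8, -5.3, 16.8], "jaw": 1},
  {"delta_pos": [0.515, -0.036, 0.01], "rot": [-34.8, -5.3, 16.8], "jaw": 1},
  {"delta_pos": [0.515, -0.036, 0.01], "rot": [-34.8, -5.3, 16.8], "jaw": 1},
  {"delta_pos": [0.515, -0.036, 0.01], "rot": [-34.8, -5.3, 16.8], "jaw": 1},
  {"delta_pos": [0.515, -0.036, 0.01], "rot": [-34.8, -5.3, 16.8], "jaw": 1},
  {"delta_pos": [0.515, -0.036, 0.01], "rot": [-34.8, -5.3, 16.8], "jaw": 1},
  {"delta_pos": [0.515, -0.036, 0.01], "rot": [-34.8, -5.3, 16.8], "jaw": 1},
  {"delta_pos": [0.515, -0.036, 0.01], "rot": [-34.8, -5.3, 16.8], "jaw": 1},
  {"delta_pos": [0.515, -0.036, 0.01], "rot": [-34.8, -5.3, 16.8], "jaw": 1},
  {"delta_pos": [0.515, -0.036, 0.01], "rot": [-34.8, -5.3, 16.8], "jaw": 1},
  {"delta_pos": [0.515, -0.036, 0.01], "rot": [-34.8, -5.3, 16.8], "jaw": 1},
  {"delta_pos": [0.515, -0.036, 0.01], "rot": [-34.8, -5.3, 16.8], "jaw": 1},
])

```text
time: 7.5
tcp_pos: [0.4531, 0.2769, 0.2492]
tool_rot: [0.752, 0.586, 0.185, 0.237]
contact_force: [0.9, -0.9, -0.2]
width: 0.0853
grasp_force: 0.0
```

```bash
python3 - <<'E'
from h import *
s=env.state();print(s['time'],s['tcp_pos'],s['tool_rot'])
c=cam('wrist');cv2.imwrite('pics/w4.png',c['img']);np.savez('w4.npz',**{k:c[k] for k in('K','R','t','rvec')})
Q,T=sc(-.245); b=np.array([.6052,.2396,.0245])
for n,z,x in (('end',.145,.01),('blade',.085,.035)):
  print(n,proj(c,[b+Q.apply([sx*(.01 if n=='end' else .002),sy*(.016 if n=='end' else .035),z]) for sx in(-1,1) for sy in (1,-1)]).round().tolist())
E
```

```text
7.5 [0.45308412 0.27691425 0.24917138] [0.75206595 0.5864766  0.18460288 0.23741056]
end [[297.0, 239.0], [298.0, 302.0], [339.0, 239.0], [338.0, 302.0]]
blade [[315.0, 184.0], [315.0, 293.0], [321.0, 184.0], [321.0, 293.0]]
```

View pics/w4.png

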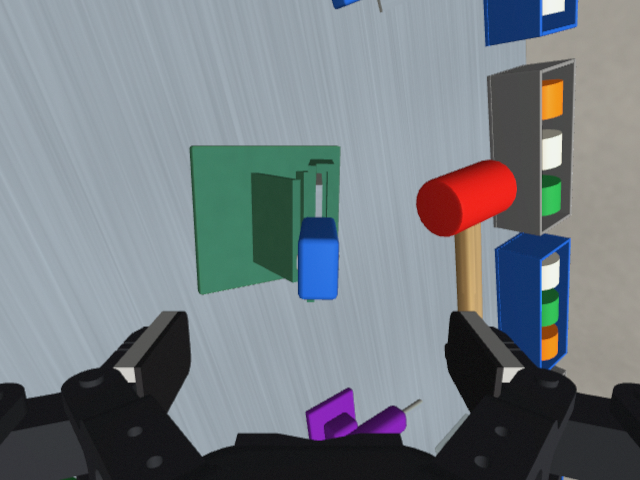

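The handle's end face is at px 299–338 × 237–300, within 2 px of the prediction and centred between the fingers. I'll descend along the axis and grip.

apply_moves([
  {"delta_pos": [0.001, 0, 0.04], "rot": [0, 0, 0], "jaw": 1},
  {"delta_pos": [0.001, 0, 0.08], "rot": [0, 0, 0], "jaw": 1},
  {"delta_pos": [0.001, 0, 0.1], "rot": [0, 0, 0], "jaw": 1},
  {"delta_pos": [0.001, 0, 0.1], "rot": [0, 0, 0], "jaw": 1},
  {"delta_pos": [0.001, 0, 0.1], "rot": [0, 0, 0], "jaw": -0.3},
  {"delta_pos": [0.001, 0, 0.1], "rot": [0, 0, 0], "jaw": -0.4},
  {"delta_pos": [0.001, 0, 0.1], "rot": [0, 0, 0], "jaw": -0.7},
  {"delta_pos": [0.001, 0, 0.1], "rot": [0, 0, 0], "jaw": -1},
  {"delta_pos": [0.001, 0, 0.1], "rot": [0, 0, 0], "jaw": -1},
  {"delta_pos": [0.001, 0, 0.1], "rot": [0, 0, 0], "jaw": -1},
  {"delta_pos": [0.001, 0, 0.1], "rot": [0, 0, 0], "jaw": -1},
  {"delta_pos": [0.001, 0, 0.1], "rot": [0, 0, 0], "jaw": -1},
], squeeze=50)

```text
time: 8.75
tcp_pos: [0.5086, 0.2651, 0.1687]
tool_rot: [0.752, 0.586, 0.186, 0.237]
contact_force: [-5.8, 1.4, 5.4]
width: 0.0194
grasp_force: 48.5
```

apply_moves([
  {"delta_pos": [0, 0, -0.01], "rot": [0, 0, 0], "jaw": -1},
  {"delta_pos": [0, 0, -0.025], "rot": [0, 0, 0], "jaw": -1},
  {"delta_pos": [0, 0, -0.04], "rot": [0, 0, 0], "jaw": -1},
  {"delta_pos": [0, 0, -0.06], "rot": [0, 0, 0], "jaw": -1},
  {"delta_pos": [0, 0, -0.085], "rot": [0, 0, 0], "jaw": -1},
  {"delta_pos": [0, 0, -0.11], "rot": [0, 0, 0], "jaw": -1},
  {"delta_pos": [0, 0, -0.12], "rot": [0, 0, 0], "jaw": -1},
  {"delta_pos": [0, 0, -0.12], "rot": [0, 0, 0], "jaw": -1},
])

```text
time: 9.55
tcp_pos: [0.4414, 0.2819, 0.2676]
tool_rot: [0.751, 0.587, 0.187, 0.237]
contact_force: [0.4, -1.7, -2.2]
width: 0.0195
grasp_force: 49.5
```

```bash
python3 - <<'E'
from h import *
yaw=.063; g=np.array([.5303,-.2352,.08]); s=env.state(); print(s['tcp_pos'],s['contact_force'],s['width'])
p=g+[0,0,.174+.06]; print('lift',p,D(p,down(yaw)))
E
```

```text
[0.44140432 0.28191279 0.26755662] [ 0.37260945 -1.68735208 -2.22497115] 0.019459561149057978
lift [ 0.5303 -0.2352  0.314 ] ([-0.4801, 0.2001, 0.0831], [34.88, 5.31, -17.09])
```

apply_moves([
  {"delta_pos": [-0.04, 0.017, 0.007], "rot": [3, 0.4, -1.4], "jaw": -1},
  {"delta_pos": [-0.08, 0.033, 0.014], "rot": [6, 0.9, -2.8], "jaw": -1},
  {"delta_pos": [-0.12, 0.05, 0.021], "rot": [9, 1.3, -4.3], "jaw": -1},
  {"delta_pos": [-0.16, 0.067, 0.028], "rot": [12, 1.8, -5.7], "jaw": -1},
  {"delta_pos": [-0.2, 0.083, 0.035], "rot": [15, 2.2, -7.1], "jaw": -1},
  {"delta_pos": [-0.24, 0.1, 0.042], "rot": [18, 2.7, -8.6], "jaw": -1},
  {"delta_pos": [-0.28, 0.117, 0.048], "rot": [21, 3.2, -10.3], "jaw": -1},
  {"delta_pos": [-0.32, 0.133, 0.055], "rot": [24, 3.6, -11.8], "jaw": -1},
  {"delta_pos": [-0.36, 0.15, 0.062], "rot": [27, 4.1, -13.2], "jaw": -1},
  {"delta_pos": [-0.4, 0.167, 0.069], "rot": [30, 4.6, -14.7], "jaw": -1},
  {"delta_pos": [-0.44, 0.183, 0.076], "rot": [33, 5, -16.2], "jaw": -1},
  {"delta_pos": [-0.47, 0.196, 0.081], "rot": [34.9, 5.3, -17.1], "jaw": -1},
  {"delta_pos": [-0.48, 0.2, 0.083], "rot": [34.9, 5.3, -17.1], "jaw": -1},
  {"delta_pos": [-0.48, 0.2, 0.083], "rot": [34.9, 5.3, -17.1], "jaw": -1},
  {"delta_pos": [-0.48, 0.2, 0.083], "rot": [34.9, 5.3, -17.1], "jaw": -1},
  {"delta_pos": [-0.48, 0.2, 0.083], "rot": [34.9, 5.3, -17.1], "jaw": -1},
])

```text
time: 11.15
tcp_pos: [0.5303, -0.2342, 0.3131]
tool_rot: [0.684, 0.729, -0.001, -0.0]
contact_force: [-0.5, 0.5, -3.0]
width: 0.0193
grasp_force: 49.7
```

```bash
python3 - <<'E'
from h import *
yaw=.063; g=np.array([.5303,-.2352,.08]); s=env.state(); print(s['time'],s['tcp_pos'],s['contact_force'],s['width'],D(g+[0,0,.234],down(yaw)))
ims=[]
for n,Z in(('top',3),('scene',3),('wrist',1)):
    c=cam(n);t=s['tcp_pos']
    if n!='wrist':
        b=proj(c,[t-[0,0,.12]])[0].astype(int);print(n,b)
        i=c['img'][max(b[1]-50,0):b[1]+50,max(b[0]-66,0):b[0]+67];ims.append(cv2.resize(i,(400,300),interpolation=cv2.INTER_CUBIC))
    else: 
        ims.append(c['img'][150:450,120:520]); print('axis',proj(c,[t-[0,0,k] for k in(.06,.174)]).tolist())
        # expected blade/ groove
        q=R.from_euler('z',yaw); print('handle lower/bladetop',proj(c,[t-[0,0,.114]+q.apply([0,a,0]) for a in(.035,-.035)]).round().tolist(),'bottom',proj(c,[t-[0,0,.174]+q.apply([0,a,0]) for a in(.035,-.035)]).round().tolist(),'groove ends',proj(c,[g+q.apply([0,a,0]) for a in(.04,-.04)]).round().tolist())
ims.append(np.zeros((300,400,3),np.uint8))
cv2.imwrite('pics/v5.png',np.vstack([np.hstack(ims[:2]),np.hstack(ims[2:])]))
E
```

```text
11.15 [ 0.53034797 -0.23424989  0.31307419] [-0.534996    0.48222194 -3.01975028] 0.019338725365016244 ([-0.0009, -0.0001, -0.0009], [-0.13, 0.05, 0.01])
top [422 248]
scene [232 245]
axis [[317.01239656007203, 337.7140718475538], [317.9572298512358, 247.37342329085965]]
handle lower/bladetop [[318.0, 205.0], [318.0, 352.0]] bottom [[318.0, 188.0], [318.0, 303.0]] groove ends [[318.0, 171.0], [318.0, 280.0]]
```

View pics/v5.png

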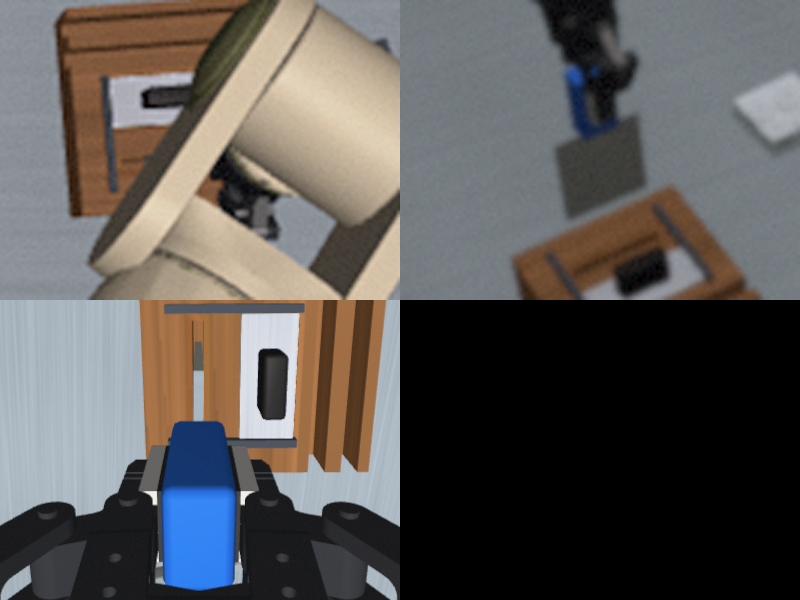

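The wrist view shows the blade (cols 313–324) in line with the groove (col ~318). I'll lower it to just inside the mouth.

apply_moves([
  {"delta_pos": [0, 0, 0.02], "rot": [0, 0, 0], "jaw": -1},
  {"delta_pos": [0, 0, 0.04], "rot": [0, 0, 0], "jaw": -1},
  {"delta_pos": [0, 0, 0.05], "rot": [0, 0, 0], "jaw": -1},
  {"delta_pos": [0, 0, 0.055], "rot": [0, 0, 0], "jaw": -1},
  {"delta_pos": [0, 0, 0.06], "rot": [0, 0, 0], "jaw": -1},
  {"delta_pos": [0, 0, 0.065], "rot": [0, 0, 0], "jaw": -1},
  {"delta_pos": [0, 0, 0.07], "rot": [0, 0, 0], "jaw": -1},
  {"delta_pos": [0, 0, 0.07], "rot": [0, 0, 0], "jaw": -1},
])

```text
time: 12.1
tcp_pos: [0.5302, -0.2355, 0.2427]
tool_rot: [0.685, 0.729, -0.001, -0.001]
contact_force: [-0.9, -0.8, -3.0]
width: 0.0195
grasp_force: 49.8
```

apply_moves([
  {"delta_pos": [0, 0, 0.005], "rot": [0, 0, 0], "jaw": -1},
  {"delta_pos": [0, 0, 0.01], "rot": [0, 0, 0], "jaw": -1},
  {"delta_pos": [0, 0, 0.015], "rot": [0, 0, 0], "jaw": -1},
  {"delta_pos": [0, 0, 0.02], "rot": [0, 0, 0], "jaw": -1},
  {"delta_pos": [0, 0, 0.025], "rot": [0, 0, 0], "jaw": -1},
  {"delta_pos": [0, 0, 0.03], "rot": [0, 0, 0], "jaw": -1},
  {"delta_pos": [0, 0, 0.03], "rot": [0, 0, 0], "jaw": -1},
])

```text
time: 12.8
tcp_pos: [0.53, -0.2356, 0.2124]
tool_rot: [0.685, 0.729, -0.001, -0.001]
contact_force: [1.2, -0.3, -2.9]
width: 0.0196
grasp_force: 49.8
```

apply_moves([
  {"delta_pos": [0, 0, 0.004], "rot": [0, 0, 0], "jaw": -1},
  {"delta_pos": [0, 0, 0.008], "rot": [0, 0, 0], "jaw": -1},
  {"delta_pos": [0, 0, 0.012], "rot": [0, 0, 0], "jaw": -1},
  {"delta_pos": [0, 0, 0.015], "rot": [0, 0, 0], "jaw": -1},
  {"delta_pos": [0, 0, 0.017], "rot": [0, 0, 0], "jaw": -1},
  {"delta_pos": [0, 0, 0.017], "rot": [0, 0, 0], "jaw": -1},
])

```text
time: 13.4
tcp_pos: [0.5301, -0.2356, 0.1959]
tool_rot: [0.685, 0.729, -0.001, -0.001]
contact_force: [-0.6, -0.2, -2.6]
width: 0.0192
grasp_force: 49.8
```

apply_moves([
  {"delta_pos": [0, 0, 0.002], "rot": [0, 0, 0], "jaw": -1},
  {"delta_pos": [0, 0, 0.003], "rot": [0, 0, 0], "jaw": -1},
  {"delta_pos": [0, 0, 0.004], "rot": [0, 0, 0], "jaw": -1},
  {"delta_pos": [0, 0, 0.004], "rot": [0, 0, 0], "jaw": -1},
])

```text
time: 13.8
tcp_pos: [0.5302, -0.2357, 0.1921]
tool_rot: [0.685, 0.729, -0.001, -0.0]
contact_force: [0.1, 0.5, -3.4]
width: 0.0193
grasp_force: 49.8
```

apply_moves([
  {"delta_pos": [0, 0, 0.001], "rot": [0, 0, 0], "jaw": -1},
  {"delta_pos": [0, 0, 0.002], "rot": [0, 0, 0], "jaw": -1},
  {"delta_pos": [0, 0, 0.002], "rot": [0, 0, 0], "jaw": -1},
])

```text
time: 14.1
tcp_pos: [0.5302, -0.2357, 0.1902]
tool_rot: [0.685, 0.729, -0.001, -0.0]
contact_force: [-0.3, -0.4, -2.1]
width: 0.0196
grasp_force: 49.9
```

apply_moves([
  {"delta_pos": [0, 0, 0.001], "rot": [0, 0, 0], "jaw": -1},
  {"delta_pos": [0, 0, 0.002], "rot": [0, 0, 0], "jaw": -1},
  {"delta_pos": [0, 0, 0.002], "rot": [0, 0, 0], "jaw": -1},
])

```text
time: 14.4
tcp_pos: [0.5304, -0.236, 0.19]
tool_rot: [0.685, 0.729, -0.001, 0.001]
contact_force: [-3.2, 1.2, 12.0]
width: 0.0194
grasp_force: 51.7
```

apply_moves([
  {"delta_pos": [0, 0, 0.001], "rot": [0, 0, 0], "jaw": -1},
  {"delta_pos": [0, 0, 0.001], "rot": [0, 0, 0], "jaw": -1},
])

```text
time: 14.6
tcp_pos: [0.5304, -0.236, 0.19]
tool_rot: [0.685, 0.729, -0.001, 0.001]
contact_force: [-6.0, 3.1, 18.9]
width: 0.0193
grasp_force: 52.7
```

Contact came within 1 mm of the expected floor height, so the blade is home. I'll ease the load, open partway, and withdraw upwards.

apply_moves([
  {"delta_pos": [0, 0, -0.002], "rot": [0, 0, 0], "jaw": -1},
  {"delta_pos": [0, 0, -0.003], "rot": [0, 0, 0], "jaw": -0.5},
  {"delta_pos": [0, 0, -0.003], "rot": [0, 0, 0], "jaw": -0.3},
  {"delta_pos": [0, 0, -0.003], "rot": [0, 0, 0], "jaw": -0.1},
  {"delta_pos": [0, 0, -0.003], "rot": [0, 0, 0], "jaw": -0.1},
  {"delta_pos": [0, 0, -0.003], "rot": [0, 0, 0], "jaw": -0.1},
  {"delta_pos": [0, 0, -0.003], "rot": [0, 0, 0], "jaw": -0.1},
], squeeze=20)

```text
time: 15.3
tcp_pos: [0.5302, -0.2357, 0.1901]
tool_rot: [0.685, 0.729, -0.001, -0.0]
contact_force: [1.0, 0.2, 0.0]
width: 0.0389
grasp_force: 0.0
```

apply_moves([
  {"delta_pos": [0, 0, -0.01], "rot": [0, 0, 0], "jaw": -0.1},
  {"delta_pos": [0, 0, -0.03], "rot": [0, 0, 0], "jaw": -0.1},
  {"delta_pos": [0, 0, -0.06], "rot": [0, 0, 0], "jaw": -0.1},
  {"delta_pos": [0, 0, -0.1], "rot": [0, 0, 0], "jaw": -0.1},
  {"delta_pos": [-0.05, -0.04, -0.12], "rot": [0, 0, 0], "jaw": -0.1},
  {"delta_pos": [-0.08, -0.04, -0.12], "rot": [0, 0, 0], "jaw": -0.1},
  {"delta_pos": [-0.08, -0.04, -0.12], "rot": [0, 0, 0], "jaw": -0.1},
])

```text
time: 16.0
tcp_pos: [0.4941, -0.3219, 0.312]
tool_rot: [0.686, 0.727, -0.002, 0.001]
contact_force: [1.3, 0.4, -0.4]
width: 0.0383
grasp_force: 0.0
```

```bash
python3 - <<'E'
from h import *
s=env.state();print(s['time'],s['tcp_pos'],s['width'],s['contact_force'])
c=cam('wrist'); d=cam('scene'); q=R.from_euler('z',.063); g=np.array([.5303,-.2352,.08])
for n,k in(('wrist',c),('scene',d)): print(n,'end top expected',proj(k,[g+q.apply([a*.01,b*.016,.08]) for a in(-1,1) for b in(1,-1)]).round().tolist())
cv2.imwrite('pics/v6.png',np.hstack([cv2.resize(c['img'],(400,300)),cv2.resize(d['img'][230:320,190:310],(400,300),interpolation=cv2.INTER_CUBIC)]))
E
```

```text
16.0 [ 0.49408903 -0.32192333  0.31199345] 0.03834089337388393 [ 1.33086633  0.3934361  -0.36024762]
wrist end top expected [[383.0, 55.0], [381.0, 125.0], [425.0, 55.0], [421.0, 125.0]]
scene end top expected [[238.0, 250.0], [226.0, 255.0], [242.0, 255.0], [230.0, 260.0]]
```

View pics/v6.png

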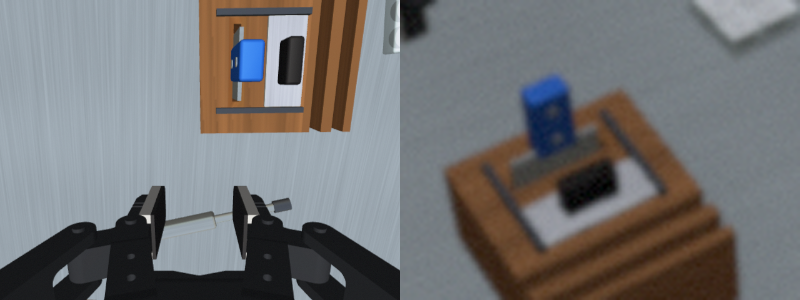

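The picture shows the blade in the groove, the handle upright at the expected place (within about 3 mm), the cover fully back, and the gripper clear.

```bash
python3 -c "
from plant import workorder; print(workorder.close_job())"
```

```text
the job is handed in; nothing more can be done
None
```

I pushed the dust cover back to its stop, lowered the blue-handled scraper onto the groove floor with its handle up, let go of it and handed the job in at about 16 s; the hand-in call returned no verdict.

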